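# Measure a batch of gauge blocks on the three-station comparator

## Task

Measure the two or three square gauge blocks that wait on the free-spinning turntable: lift each one off and wring it onto a free anvil of the three-station comparator, setting it flat on the front part of the anvil and sliding it straight back under the sprung stylus until it is fully home against the brass stop, square and flush with both sides of the anvil, and let go. With all of them wrung on, press the readout's keys fully down one at a time: white (preset), then yellow (measure), held down for two seconds, then green (store). Then draw each block forward from under its stylus and lay it flat on the turntable again, well on the disc, never prying a stylus up and leaving the lens tissue, the tally counter and the timer undisturbed.

Things in the scene. Friction and masses are not known exactly. Their poses are not given: they have to be found in the camera images.
- steel_centre (a point): Centre of a square gauge block, bright steel, 24 x 24 x 10 mm with both 24 x 24 faces lapped and a small dark hole in the middle of them; z is across the 10 mm thickness (either face may be up), x and y along the edges. It starts lying flat on the turntable, or is absent (None)
- ceramic_centre (a point): Centre of a square gauge block, white ceramic, 24 x 24 x 10 mm with both 24 x 24 faces lapped and a small dark hole in the middle of them; z is across the 10 mm thickness (either face may be up), x and y along the edges. It starts lying flat on the turntable, or is absent (None)
- carbide_centre (a point): Centre of a square gauge block, dark grey carbide, 24 x 24 x 10 mm with both 24 x 24 faces lapped and a small dark hole in the middle of them; z is across the 10 mm thickness (either face may be up), x and y along the edges. It starts lying flat on the turntable, or is absent (None)
- home0 (a point): Home point of the left station of the comparator: a gauge block's centre when it is fully home, 5 mm above the anvil. x to the rear (to the stop), y left, z up, along the comparator. The stop's face is 12 mm behind this point; the anvil is 24 mm wide like a block and reaches 32 mm forward. A block can be set down from above only if its centre is 26 mm or more in front of this point
- home1 (a point): Home point of the middle station of the comparator: a gauge block's centre when it is fully home, 5 mm above the anvil. x to the rear (to the stop), y left, z up, along the comparator. The stop's face is 12 mm behind this point; the anvil is 24 mm wide like a block and reaches 32 mm forward. A block can be set down from above only if its centre is 26 mm or more in front of this point
- home2 (a point): Home point of the right station of the comparator: a gauge block's centre when it is fully home, 5 mm above the anvil. x to the rear (to the stop), y left, z up, along the comparator. The stop's face is 12 mm behind this point; the anvil is 24 mm wide like a block and reaches 32 mm forward. A block can be set down from above only if its centre is 26 mm or more in front of this point
- comparator: Fixed blue comparator base, 106 mm deep and 180 mm wide, its deck 24 mm high; origin on the desk under the middle home point; x to the rear, y to the left. Three bright lapped steel anvils, 64 mm apart, stand 3 mm above the deck (tops 27 mm above the desk); behind each is a 22 mm wide brass stop, 6 mm thick and 7 mm higher than the anvil. Nothing stands in front of the anvils
- stylus0 (a joint): Left stylus: black sprung arm, 5 mm thick, from a pivot 42 mm behind the home point. Its foot hangs over the home point, 7 mm above the anvil; its upturned nose (underside 15 mm above the anvil) ends 13 mm in front of it; all is under 25 mm above it. The foot is polished; a block pushed back lifts it 3 mm against about 3 N. 0 rad = empty, about 0.065 = a block under it, 0.4 = hard up
- stylus1 (a joint): Middle stylus, likewise
- stylus2 (a joint): Right stylus, likewise
- turntable_top (a point): Centre of the top of the turntable: grey-felted aluminium disc, 200 mm across, 10 mm thick, top 20.5 mm above the desk, on a fixed foot 140 mm across; it turns very freely about the vertical when a block on it is touched
- disc (a joint): Turn of the turntable's disc, any angle, no spring
- key_white_top (a point): Centre of the top of the white key, a 19 mm square spring key on the level front strip of the grey readout; z up. The keys lie 44 mm apart; their tops are 40 mm above the desk, 7 mm above the strip, and the display hump, 53 mm high, begins 20 mm behind their rear edges
- key_yellow_top (a point): Centre of the top of the yellow key, a 19 mm square spring key on the level front strip of the grey readout; z up. The keys lie 44 mm apart; their tops are 40 mm above the desk, 7 mm above the strip, and the display hump, 53 mm high, begins 20 mm behind their rear edges
- key_green_top (a point): Centre of the top of the green key, a 19 mm square spring key on the level front strip of the grey readout; z up. The keys lie 44 mm apart; their tops are 40 mm above the desk, 7 mm above the strip, and the display hump, 53 mm high, begins 20 mm behind their rear edges
- key_white (a joint): Travel of the white key: 0 up, 0.005 m fully down; takes 1.5 to 4.5 N
- key_yellow (a joint): Travel of the yellow key: 0 up, 0.005 m fully down; takes 1.5 to 4.5 N
- key_green (a joint): Travel of the green key: 0 up, 0.005 m fully down; takes 1.5 to 4.5 N
- lens_tissue: Blue lens tissue booklet, 74 x 103 x 8 mm, lying on the desk; origin under its centre; to be left alone
- tally: White hand tally counter, 86 x 54 x 22 mm, lying on the desk; origin under its middle; to be left alone
- timer: Pale lab timer with three keys, 66 x 62 x 20 mm, lying on the desk; origin under its middle; to be left alone

How it is judged (in metres and radians):
On the way, in this order (a step that is already met when the one before it is completed fails the run):
1. every gauge block present is wrung home on an anvil and let go (((x of steel_centre in the frame of home0 between -0.0025 and 0.0025 m and y of steel_centre in the frame of home0 between -0.0025 and 0.0025 m and z of steel_centre in the frame of home0 between -0.0015 and 0.0015 m) or (x of steel_centre in the frame of home1 between -0.0025 and 0.0025 m and y of steel_centre in the frame of home1 between -0.0025 and 0.0025 m and z of steel_centre in the frame of home1 between -0.0015 and 0.0015 m) or (x of steel_centre in the frame of home2 between -0.0025 and 0.0025 m and y of steel_centre in the frame of home2 between -0.0025 and 0.0025 m and z of steel_centre in the frame of home2 between -0.0015 and 0.0015 m)) and (angle between the x axis of steel_centre and the x axis of home1, either way round below 0.07 rad or angle between the x axis of steel_centre and the y axis of home1, either way round below 0.07 rad) and angle between the z axis of each of steel_centre, ceramic_centre, carbide_centre and the z axis of home1, either way round below 0.05 rad and ((x of ceramic_centre in the frame of home0 between -0.0025 and 0.0025 m and y of ceramic_centre in the frame of home0 between -0.0025 and 0.0025 m and z of ceramic_centre in the frame of home0 between -0.0015 and 0.0015 m) or (x of ceramic_centre in the frame of home1 between -0.0025 and 0.0025 m and y of ceramic_centre in the frame of home1 between -0.0025 and 0.0025 m and z of ceramic_centre in the frame of home1 between -0.0015 and 0.0015 m) or (x of ceramic_centre in the frame of home2 between -0.0025 and 0.0025 m and y of ceramic_centre in the frame of home2 between -0.0025 and 0.0025 m and z of ceramic_centre in the frame of home2 between -0.0015 and 0.0015 m)) and (angle between the x axis of ceramic_centre and the x axis of home1, either way round below 0.07 rad or angle between the x axis of ceramic_centre and the y axis of home1, either way round below 0.07 rad) and ((x of carbide_centre in the frame of home0 between -0.0025 and 0.0025 m and y of carbide_centre in the frame of home0 between -0.0025 and 0.0025 m and z of carbide_centre in the frame of home0 between -0.0015 and 0.0015 m) or (x of carbide_centre in the frame of home1 between -0.0025 and 0.0025 m and y of carbide_centre in the frame of home1 between -0.0025 and 0.0025 m and z of carbide_centre in the frame of home1 between -0.0015 and 0.0015 m) or (x of carbide_centre in the frame of home2 between -0.0025 and 0.0025 m and y of carbide_centre in the frame of home2 between -0.0025 and 0.0025 m and z of carbide_centre in the frame of home2 between -0.0015 and 0.0015 m)) and (angle between the x axis of carbide_centre and the x axis of home1, either way round below 0.07 rad or angle between the x axis of carbide_centre and the y axis of home1, either way round below 0.07 rad) and contact force between each of block_steel, block_ceramic, block_carbide and the fingers below 0.1 N), for 0.3 s.
2. the white key is pressed fully down (value of joint key_white above 0.0035 m), for 0.05 s.
3. the yellow key is held fully down while every block is home (value of joint key_yellow above 0.0035 m and ((x of steel_centre in the frame of home0 between -0.0025 and 0.0025 m and y of steel_centre in the frame of home0 between -0.0025 and 0.0025 m and z of steel_centre in the frame of home0 between -0.0015 and 0.0015 m) or (x of steel_centre in the frame of home1 between -0.0025 and 0.0025 m and y of steel_centre in the frame of home1 between -0.0025 and 0.0025 m and z of steel_centre in the frame of home1 between -0.0015 and 0.0015 m) or (x of steel_centre in the frame of home2 between -0.0025 and 0.0025 m and y of steel_centre in the frame of home2 between -0.0025 and 0.0025 m and z of steel_centre in the frame of home2 between -0.0015 and 0.0015 m)) and (angle between the x axis of steel_centre and the x axis of home1, either way round below 0.07 rad or angle between the x axis of steel_centre and the y axis of home1, either way round below 0.07 rad) and angle between the z axis of each of steel_centre, ceramic_centre, carbide_centre and the z axis of home1, either way round below 0.05 rad and ((x of ceramic_centre in the frame of home0 between -0.0025 and 0.0025 m and y of ceramic_centre in the frame of home0 between -0.0025 and 0.0025 m and z of ceramic_centre in the frame of home0 between -0.0015 and 0.0015 m) or (x of ceramic_centre in the frame of home1 between -0.0025 and 0.0025 m and y of ceramic_centre in the frame of home1 between -0.0025 and 0.0025 m and z of ceramic_centre in the frame of home1 between -0.0015 and 0.0015 m) or (x of ceramic_centre in the frame of home2 between -0.0025 and 0.0025 m and y of ceramic_centre in the frame of home2 between -0.0025 and 0.0025 m and z of ceramic_centre in the frame of home2 between -0.0015 and 0.0015 m)) and (angle between the x axis of ceramic_centre and the x axis of home1, either way round below 0.07 rad or angle between the x axis of ceramic_centre and the y axis of home1, either way round below 0.07 rad) and ((x of carbide_centre in the frame of home0 between -0.0025 and 0.0025 m and y of carbide_centre in the frame of home0 between -0.0025 and 0.0025 m and z of carbide_centre in the frame of home0 between -0.0015 and 0.0015 m) or (x of carbide_centre in the frame of home1 between -0.0025 and 0.0025 m and y of carbide_centre in the frame of home1 between -0.0025 and 0.0025 m and z of carbide_centre in the frame of home1 between -0.0015 and 0.0015 m) or (x of carbide_centre in the frame of home2 between -0.0025 and 0.0025 m and y of carbide_centre in the frame of home2 between -0.0025 and 0.0025 m and z of carbide_centre in the frame of home2 between -0.0015 and 0.0015 m)) and (angle between the x axis of carbide_centre and the x axis of home1, either way round below 0.07 rad or angle between the x axis of carbide_centre and the y axis of home1, either way round below 0.07 rad)), for 1 s.
4. the green key is pressed fully down (value of joint key_green above 0.0035 m), for 0.05 s.
At the end, for the whole second after the job is handed in: every gauge block present lies flat on the turntable (its centre within 85 mm of the disc's centre, on the disc's surface within 2 mm, level within 4 degrees), still and let go; all three keys up again (horizontal distance between each of steel_centre, ceramic_centre, carbide_centre and turntable_top below 0.085 m and angle between the z axis of each of steel_centre, ceramic_centre, carbide_centre and the z axis of turntable_top, either way round below 0.07 rad and z of steel_centre in the frame of turntable_top between 0.003 and 0.007 m and z of ceramic_centre in the frame of turntable_top between 0.003 and 0.007 m and z of carbide_centre in the frame of turntable_top between 0.003 and 0.007 m and linear speed of each of block_steel, block_ceramic, block_carbide below 0.01 m/s and contact force between each of block_steel, block_ceramic, block_carbide and the fingers below 0.1 N and value of joint each of key_white, key_yellow, key_green below 0.0015 m); the robot touches nothing.
It fails at once if two keys are down at once (value of joint each of key_white, key_yellow above 0.002 m or value of joint each of key_yellow, key_green above 0.002 m or value of joint each of key_white, key_green above 0.002 m).
It fails at once if a stylus is pried up more than 10 mm at its foot (value of joint any of stylus0, stylus1, stylus2 above 0.26 rad).
It fails at once if the lens tissue booklet is pushed more than 4 cm away (distance of lens_tissue from where it was at the start of the episode above 0.04 m).
It fails at once if the tally counter is pushed more than 4 cm away (distance of tally from where it was at the start of the episode above 0.04 m).
It fails at once if the lab timer is pushed more than 4 cm away (distance of timer from where it was at the start of the episode above 0.04 m).
Of block_steel, block_ceramic, block_carbide only 2 to 3 are there at a start; the rules pass over those that are not, and their reading is None.
At some moment in a run one of block_steel, block_ceramic, block_carbide may be knocked a few centimetres aside while the robot is not near it.
Once in a run the grip may slacken for a moment while it holds something.
It also fails if it takes over 210 s, if anything falls off the work surface, if the arm or the gripper's body presses on something with over 40 N, if the wrist force passes 120 N, or if a joint passes its speed limit or range.

## Robot

A 6-joint arm with a two-finger parallel gripper is mounted at the origin on a cart in front of the work surface, level with it; the furniture and walls round the work are solid. World frame = base frame: x ahead of the robot, y to its left, z up, the work surface at z = 0. Lengths are in mm, angles in rad, forces in N, time in s.
With the tool pointing down it reaches from about 300 to 875 mm from the base axis. Payload 4.2 kg.
Tool frame: the origin (TCP) lies at the very end of the fingers, on their centre line; the grasp point (between the pads) lies 19 mm behind it; z points along the fingers, y is the line along which they close (so a half turn about z gives the same grasp; the last joint's range is limited). The gripper opens to 85 mm and grips with 20 to 120 N. Pads are 22 mm wide; open, the fingers measure 114 mm over their backs; the gripper's body (76 mm by 85 mm) begins 54 mm behind the grasp point. The pads swing forward as they close: fully open they stand 13 mm farther back than shut.
Start: joints at [-1.253, 0.32, 1.565, -0, 1.257, -0.02], TCP at [190.565, -542.518, 231.338] pointing down, gripper open.
Joint ranges: [-3.11, 3.11], [-0.84, 2.01], [0.21, 2.61], [-1.34, 4.49], [0.05, 2.63], [-2.56, 2.56]. Speed limits (rad/s): [2.57, 2.57, 3.14, 3.14, 3.14, 3.14].

## Interface

Orientations are given as a 3x3 rotation matrix whose columns are the frame's x, y, z axes.
In Python, from workcell import manip gives the robot as it stands.
- The arm moves only by the shell command python3 -m handwheel 'ROWS' [FORCE]. ROWS is a JSON object of lists of equal length, an entry for each row: "offset": the shift along the tool's x, y, z in m, a list of three; "yaw": the turn about the tool's z in degrees; "hand": the closure, from 0 (fully open) to 1 (shut). In form: {"offset": [[dx, dy, dz], ...], "yaw": [yaw, ...], "hand": [hand, ...]}. A call has 1 to 20 rows; each row is the pose to reach, as a shift and turn from the pose commanded when the call began, along the tool's axes at that moment; what a row does not reach only later rows make up. A row lasts 1/8 s, in which the tool goes at most 62.5 mm and 10.7 degrees, less where a joint would pass 70% of its speed; a pose out of reach is approached as far as the arm can. A call with a gripper value outside its range is refused whole. The fingers move at their own pace and stop on an object; FORCE is the grip in N (left out, the last holds). Time passes only in rows, so rows that repeat a pose let the fingers close. It gives the time, the measured TCP pose, the force, the opening and the grip force at its end, in the units of the state.
- manip.read_state(): the state, without advancing time (a new reading comes with each control period).
- manip.read_camera(name): name is "side" or "top"; returns the picture (384x512x3 uint8, blue, green, red); there is no depth.
- manip.camera_model(name): a dict with "vertical_fov" (degrees; the focal length in pixels is half the picture's height over the tangent of half this angle, whatever the lens; pixels are square), "cx", "cy" (the principal point, pixels), "distortion" ([k1, k2, p1, p2, k3] as OpenCV has them; the pictures are not rectified), "R" (3x3) and "t" (3): a world point X has camera coordinates R X + t. Camera axes: x right, y down, z forward; pixel columns grow to the right and rows downward; lengths in mm; the calibration is good to about 2 mm. A picture is of the moment at which its call begins. camera_model takes no time and is no camera call.
- manip.finish_job(): hands the job in; it is judged then, once.
The state is a dict: "t": time; "q": joint angles; "dq": joint speeds; "joint_torque": joint torques, N m; "tool_pos": TCP position; "eef_rot": TCP orientation; "force": force on the tool from outside, world axes, zero at the start; "moment": the same for the moment, N m; "gripper_width": opening from 0.0 (shut) to 1.0 (fully open); "gripper_force": force on a finger pad.
Only numpy, scipy, OpenCV 4.12 (cv2) and the standard library are available. Lean on these libraries where they do the work, as an engineer would, in place of code of your own. Each camera call takes 0.05 s, during which the arm holds its last target. There are 200 camera calls.

## Working session

There is one attempt and no reset: what is moved stays moved. The work goes in short steps, Python scripts to look and compute and a shell command to move; the robot and the scene stay as the last step left them, time stands still between calls to the robot, and variables do not carry over. Pictures are saved under pics/ and viewed, at most 14 in all, crops included, and the job is handed in when it is done.

```bash
mkdir -p pics; cat > h.py <<'E'
import numpy as np, cv2
from workcell import manip
def cam(n):
    m=manip.camera_model(n); f=192/np.tan(np.radians(m["vertical_fov"])/2)
    K=np.array([[f,0,m["cx"]],[0,f,m["cy"]],[0,0,1.]])
    return K,np.array(m["distortion"],float),np.array(m["R"],float),np.array(m["t"],float)
def ray(n,uv,z):
    K,D,R,t=cam(n); p=cv2.undistortPoints(np.array(uv,float).reshape(-1,1,2),K,D).reshape(-1,2)
    d=np.c_[p,np.ones(len(p))]@R; c=-R.T@t
    return c+d*((z-c[2])/d[:,2])[:,None]
def proj(n,X):
    K,D,R,t=cam(n); return cv2.projectPoints(np.array(X,float).reshape(-1,1,3),cv2.Rodrigues(R)[0],t,K,D)[0].reshape(-1,2)
def snap(n,f,crop=None,s=1):
    im=manip.read_camera(n); cv2.imwrite("pics/raw_"+f,im)
    o=im if crop is None else im[crop[1]:crop[3],crop[0]:crop[2]]
    cv2.imwrite("pics/"+f,cv2.resize(o,None,fx=s,fy=s,interpolation=cv2.INTER_CUBIC)); return im
E
python3 - <<'E'
from h import *
for n in("top","side"):
    snap(n,n+"0.png",None,1.5); K,D,R,t=cam(n); print(n,K[0,0],D,-R.T@t,R[2])
s=manip.read_state(); print(s["tool_pos"],s["eef_rot"],s["t"],s["gripper_width"],s["force"])
E
```

```text
top 399.62815786751327 [-0.06577355  0.          0.          0.          0.        ] [ 400.56817018   -6.528021   1152.97325796] [ 0.15761488  0.01904905 -0.98731691]
side 400.46654310384747 [0.00962972 0.         0.         0.         0.        ] [ 426.41430243 -823.13842617  588.13909082] [ 0.16032312  0.83899293 -0.51998784]
[ 190.42829835 -542.10909615  230.55325969] [[ 9.43492200e-01  3.31394360e-01 -4.97607035e-04]
 [ 3.31394731e-01 -9.43490948e-01  1.53722575e-03]
 [ 3.99402114e-05 -1.61526486e-03 -9.99998695e-01]] 0.1 0.9994281530976744 [-0.34773267 -0.04563336  0.12797664]
```

View pics/top0.png

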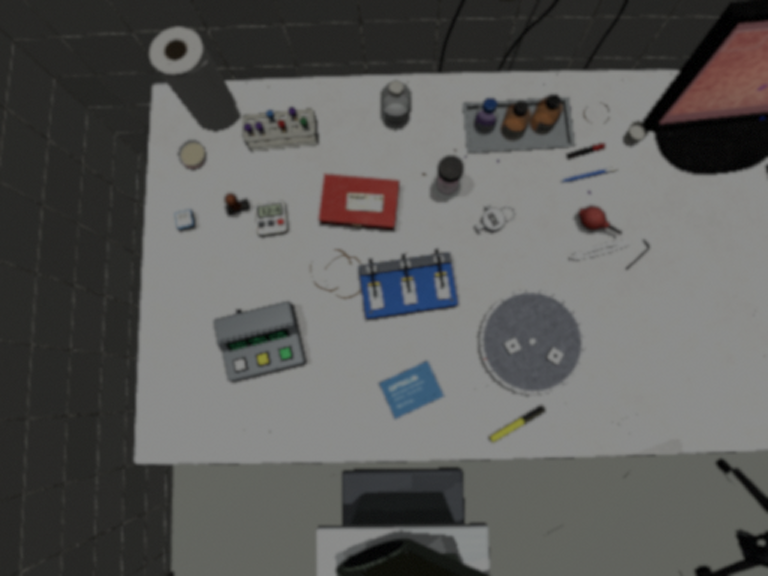

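View pics/side0.png

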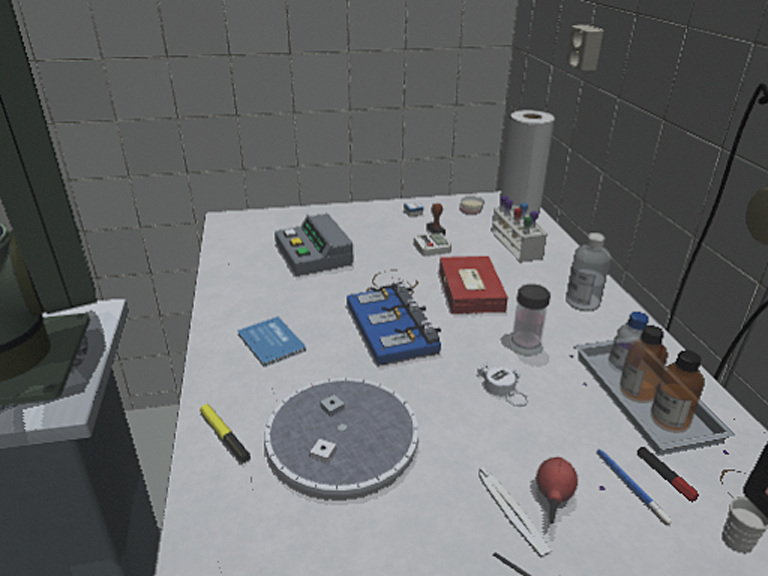

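Top view (1.5x): comparator at (408,288), keys at (240,365), (262,359), (286,353), turntable at (530,342) with two blocks at (513,346) and (556,355), tissue at (411,389). The side view shows the same layout.

```bash
python3 - <<'E'
from h import *
T=cv2.imread("pics/raw_top0.png");S=cv2.imread("pics/raw_side0.png")
a=cv2.resize(T[160:220,230:315],None,fx=7,fy=7,interpolation=cv2.INTER_CUBIC)
b=cv2.resize(T[185:270,310:395],None,fx=7,fy=7,interpolation=cv2.INTER_CUBIC)
c=cv2.resize(S[185:245,225:300],None,fx=7,fy=7,interpolation=cv2.INTER_CUBIC)
d=cv2.resize(S[245:335,170:285],None,fx=5,fy=5,interpolation=cv2.INTER_CUBIC)
W=np.zeros((1100,1150,3),np.uint8)
for im,(x,y) in((a,(0,0)),(b,(0,450)),(c,(610,0)),(d,(610-35,450))):
    h,w=im.shape[:2]; h=min(h,1100-y); w=min(w,1150-x); W[y:y+h,x:x+w]=np.clip(im[:h,:w].astype(float)*1.3,0,255)
cv2.imwrite("pics/m1.png",cv2.resize(W,(627,600),interpolation=cv2.INTER_AREA))
U=8
def blobs(n,im,box,fn,z,amin):
    x0,y0,x1,y1=box; c=cv2.resize(im[y0:y1,x0:x1],None,fx=U,fy=U,interpolation=cv2.INTER_CUBIC)
    m=fn(c.astype(int),cv2.cvtColor(c,cv2.COLOR_BGR2HSV).astype(int)).astype(np.uint8)
    for k in cv2.findContours(m,cv2.RETR_EXTERNAL,cv2.CHAIN_APPROX_NONE)[0]:
        if cv2.contourArea(k)<amin*U*U: continue
        p=(k.reshape(-1,2)+.5)/U-.5+[x0,y0]; w=ray(n,p,z)[:,:2].astype(np.float32)
        r=cv2.minAreaRect(w); print(n,"px",p.mean(0).round(1),"rect c",np.round(r[0],1),"size",np.round(r[1],1),"ang",round(r[2],1))
for n,im,bc,bt,bk in(("top",T,(230,160,315,220),(310,185,395,270),(140,220,205,255)),("side",S,(225,185,300,245),(170,245,285,335),(180,150,215,175))):
    print("anvils"); blobs(n,im,bc,lambda c,h:(c.min(2)>105),27,8)
    print("blocks"); blobs(n,im,bt,lambda c,h:(c.min(2)>140),30.5,8)
    print("keys w"); blobs(n,im,bk,lambda c,h:(c.min(2)>140),40,5)
    print("keys y"); blobs(n,im,bk,lambda c,h:(h[...,1]>100)&(h[...,0]<35)&(h[...,2]>100),40,5)
    print("keys g"); blobs(n,im,bk,lambda c,h:(h[...,1]>100)&(h[...,0]>45)&(h[...,0]<90)&(h[...,2]>80),40,5)
E
```

```text
anvils
top px [271.  189.1] rect c [600.6 -22. ] size [245.9 174.4] ang 88.6
blocks
keys w
keys y
top px [174.7 238.9] rect c [463.2 253.7] size [18.8 19. ] ang 18.1
keys g
top px [189.9 235.1] rect c [472.9 210.2] size [19.8 19.9] ang 12.9
anvils
side px [260.6 214.2] rect c [599.9 -29. ] size [255.8 194. ] ang 79.7
blocks
side px [227.  289.5] rect c [ 478.7 -260.7] size [234.6 249.5] ang 79.6
keys w
side px [186.3 159. ] rect c [431.5 245.7] size [158.2  64.2] ang 79.8
keys y
side px [197.  160.3] rect c [462.6 246.3] size [19.7 26.2] ang 12.8
keys g
side px [201.4 166.7] rect c [471.9 203.9] size [19.3 23.2] ang 16.3
side px [211.  164.1] rect c [501.  215.1] size [ 5.2 30.8] ang 12.7
side px [213. 161.] rect c [508.8 234.2] size [ 6.1 33.6] ang 9.6
side px [209.  155.6] rect c [499.8 269.6] size [ 6.5 29.3] ang 3.2
```

View pics/m1.png

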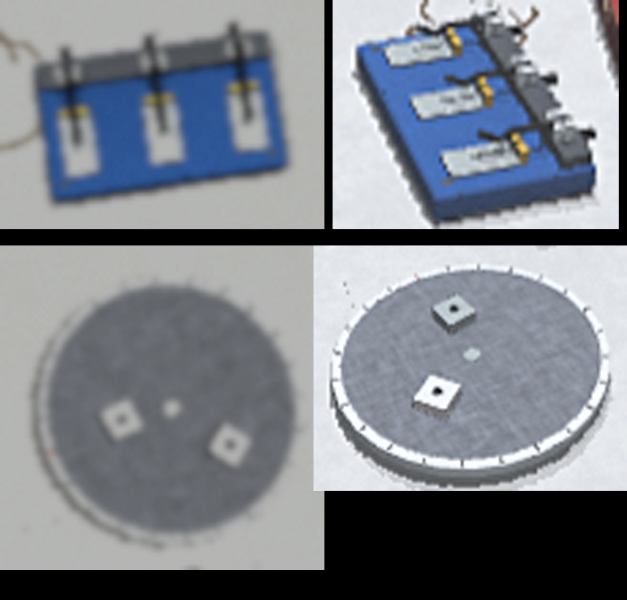

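The crops show steel at about the left of the disc and ceramic at the right (no carbide), and three empty anvils. Refining with inner contours.

```bash
cat >> h.py <<'E'
U=8
def blobs(n,im,box,fn,z,amin,amax,show=True):
    x0,y0,x1,y1=box; c=cv2.resize(im[y0:y1,x0:x1],None,fx=U,fy=U,interpolation=cv2.INTER_CUBIC)
    m=fn(c.astype(int),cv2.cvtColor(c,cv2.COLOR_BGR2HSV).astype(int)).astype(np.uint8); out=[]
    for k in cv2.findContours(m,cv2.RETR_LIST,cv2.CHAIN_APPROX_NONE)[0]:
        if not amin*U*U<cv2.contourArea(k)<amax*U*U: continue
        if cv2.contourArea(k,True)>0: pass
        p=(k.reshape(-1,2)+.5)/U-.5+[x0,y0]; w=ray(n,p,z)[:,:2].astype(np.float32)
        r=cv2.minAreaRect(w); out.append(r)
        if show: print(n,"px",p.mean(0).round(1),"c",np.round(r[0],1),"size",np.round(r[1],1),"ang",round(r[2],1))
    return out
E
python3 - <<'E'
from h import *
T=cv2.imread("pics/raw_top0.png");S=cv2.imread("pics/raw_side0.png")
for n,im,bc,bt,bk in(("top",T,(235,170,310,215),(320,195,390,260),(140,220,205,255)),("side",S,(228,188,295,240),(180,255,275,325),(180,150,215,175))):
    g=lambda t:(lambda c,h:(c.min(2)>t))
    print("anvils"); blobs(n,im,bc,g(110),27,20,300)
    print("blue"); blobs(n,im,bc,lambda c,h:(h[...,0]>100)&(h[...,0]<130)&(h[...,1]>120),24,400,5000)
    for t in (115,130,145): print("blocks",t); blobs(n,im,bt,g(t),30.5,20,150)
    print("disc");blobs(n,im,(310,185,395,270) if n=="top" else (170,245,285,335),lambda c,h:c.max(2)<115,20.5,1500,8000)
    print("keys w"); blobs(n,im,bk,g(120),40,15,70)
E
```

```text
anvils
top px [250.1 197.5] c [577.2  40.6] size [42.1 22.1] ang 7.7
top px [272.3 194.3] c [585.  -22.9] size [41.1 22.8] ang 6.8
top px [294.6 191.1] c [592.4 -86.6] size [40.3 22.7] ang 7.7
top px [244.4 176.7] c [620.7  38.8] size [93.2 77.9] ang 88.7
blue
top px [271.8 193.3] c [589.3 -22. ] size [ 84.6 174.8] ang 7.2
blocks 115
top px [333.9 253.4] c [ 415.  -189.6] size [44.   6.5] ang 49.6
top px [324.8 253.2] c [ 423.5 -173.2] size [45.8 50.8] ang 87.7
top px [369.9 236.7] c [ 458.6 -292.9] size [22.5 22.3] ang 55.7
top px [341.5 230. ] c [ 479.1 -213.9] size [22.4 22.1] ang 24.9
blocks 130
top px [324.3 253.9] c [ 420.9 -170.4] size [41.3 44.6] ang 88.7
top px [369.9 236.7] c [ 458.6 -292.7] size [18.  17.5] ang 56.1
blocks 145
disc
top px [343.3 231.6] c [ 486.  -247.3] size [186.6 199.3] ang 11.5
keys w
top px [159.4 242.7] c [453.7 296.2] size [15.3 14.8] ang 9.2
top px [203.8 225.4] c [499.  172.6] size [34.5  6. ] ang 0.1
anvils
side px [263.4 226. ] c [591.6 -88.9] size [44.2 26.2] ang 7.9
side px [254.5 211.2] c [583.8 -26.2] size [43.7 26.1] ang 6.4
side px [246.9 1
[... 779 characters left out ...]
.5 25. ] ang 56.7
side px [221.1 268. ] c [ 478.6 -216.1] size [23.4 24.1] ang 27.1
blocks 145
side px [231.5 323.6] c [ 479.2 -356.1] size [ 5.6 22.4] ang 79.5
side px [209.9 322.2] c [ 442.9 -347.9] size [10.2 47.9] ang 63.1
side px [183.5 320.2] c [ 395.9 -334.7] size [15.5 36.5] ang 31.6
side px [269.1 318.7] c [ 548.8 -360.8] size [43.9 21.2] ang 41.3
side px [255.7 315.8] c [ 525.5 -346.4] size [71.6 13.7] ang 27.0
side px [188.6 311.6] c [ 408.  -316.6] size [10.2 48.8] ang 33.7
side px [273.2 299. ] c [ 564.  -315.5] size [25.3  7.3] ang 58.4
side px [214.9 298.3] c [ 457.6 -294.4] size [24.6 24.4] ang 56.7
side px [221.1 268.1] c [ 478.7 -216.5] size [22.2 21.9] ang 26.5
disc
keys w
```

```bash
cat >> h.py <<'E'
def go(x,y,z,psi):
    """psi: wanted world angle (deg) of tool x, mod 180 nearest"""
    s=manip.read_state(); R=np.array(s["eef_rot"]); p=np.array(s["tool_pos"])
    a=np.degrees(np.arctan2(R[1,0],R[0,0])); d=(psi-a+90)%180-90
    print("pos",p.round(1),"ang",round(a,2),"q6",round(s["q"][5],2),"w",round(s["gripper_width"]*85,1),"F",np.round(s["force"],1),"grip",round(s["gripper_force"],1),"t",s["t"])
    print("offset",(R.T@(np.array([x,y,z])-p)/1000).round(4),"yaw",round(-d,1))
E
python3 -c "
from h import *
go(479,-214.7,110,26.3)"
```

```text
pos [ 190.4 -542.1  230.6] ang 19.35 q6 -0.02 w 85.0 F [-0.3 -0.   0.1] grip 0.0 t 0.1
offset [ 0.3808 -0.2131  0.1209] yaw -6.9
```

```bash
python3 -m handwheel '{"offset":[[0.05,-0.028,0],[0.1,-0.056,0.01],[0.15,-0.084,0.02],[0.2,-0.112,0.035],[0.25,-0.14,0.05],[0.3,-0.168,0.07],[0.34,-0.19,0.09],[0.37,-0.206,0.11],[0.3808,-0.2131,0.1209],[0.3808,-0.2131,0.1209],[0.3808,-0.2131,0.1209],[0.3808,-0.2131,0.1209]],"yaw":[-1,-2,-3,-4,-5,-6,-6.9,-6.9,-6.9,-6.9,-6.9,-6.9],"hand":[0.2,0.4,0.4,0.4,0.4,0.4,0.4,0.4,0.4,0.4,0.4,0.4]}' 40
python3 - <<'E'
from h import *
im=manip.read_camera("side")
g=lambda t:(lambda c,h:(c.min(2)>t))
blobs("side",im,(180,255,275,325),g(130),30.5,30,60)
go(479,-214.7,22.5,26.3)
E
```

```text
t: 1.6
tool_pos: [479.0, -216.4, 111.2]
eef_rot: [[0.898, 0.441, 0.001], [0.441, -0.898, -0.001], [0.001, 0.001, -1.0]]
force: [-0.5, -0.2, 0.6]
gripper_width: 0.601
gripper_force: 0.0
pos [ 479.  -216.2  111.1] ang 26.17 q6 0.67 w 51.4 F [-0.7 -0.1 -0.1] grip 0.0 t 1.65
offset [ 0.0006 -0.0015  0.0886] yaw -0.1
```

```bash
python3 -m handwheel '{"offset":[[0.0005,-0.001,0.03],[0.0005,-0.001,0.06],[0.0005,-0.001,0.08],[0.0005,-0.001,0.088],[0.0005,-0.001,0.088],[0.0005,-0.001,0.088],[0.0005,-0.001,0.088]],"yaw":[0,0,0,0,0,0,0],"hand":[0.4,0.4,0.4,0.4,0.4,0.4,0.4]}'
python3 - <<'E'
from h import *
for i in range(3): go(479,-214.7,22.5,26.3); manip.read_camera("top")
snap("side","s1.png",(170,200,290,320),5)
E
```

```text
t: 2.52
tool_pos: [479.8, -214.4, 23.2]
eef_rot: [[0.897, 0.442, 0.002], [0.442, -0.897, -0.001], [0.001, 0.001, -1.0]]
force: [1.1, -0.8, 0.9]
gripper_width: 0.599
gripper_force: 0.0
pos [ 479.8 -214.4   23.2] ang 26.25 q6 0.67 w 50.9 F [ 1.1 -0.8  0.9] grip 0.0 t 2.525
offset [-0.0008 -0.0001  0.0007] yaw -0.0
pos [ 479.7 -214.4   23.1] ang 26.26 q6 0.67 w 51.1 F [ 0.4  0.3 -0.5] grip 0.0 t 2.575
offset [-0.0007  0.      0.0006] yaw -0.0
pos [ 479.6 -214.3   23. ] ang 26.26 q6 0.67 w 51.2 F [ 0.5 -0.1  0.4] grip 0.0 t 2.625
offset [-0.0007  0.0001  0.0005] yaw -0.0
```

View pics/s1.png

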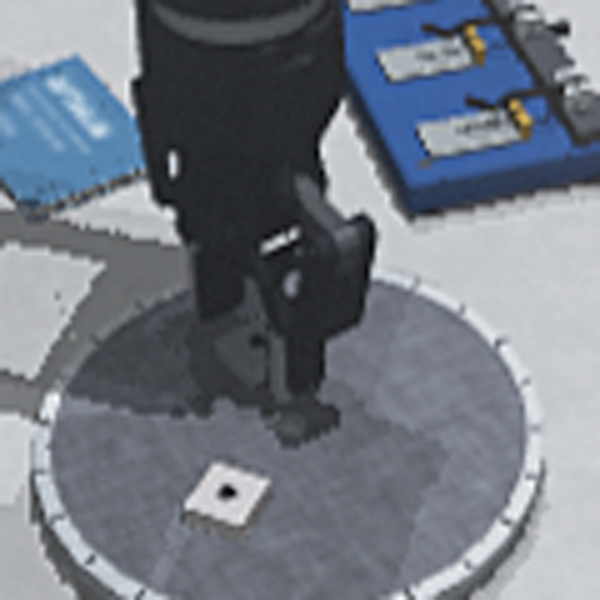

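The gripper straddles the steel block (hidden near crop (310,420)); the ceramic sits at (230,490). Closing.

```bash
python3 -m handwheel '{"offset":[[0,0,0],[0,0,0],[0,0,0],[0,0,0],[0,0,0],[0,0,0],[0,0,-0.01],[0,0,-0.03],[0,0,-0.06],[0,0,-0.06]],"yaw":[0,0,0,0,0,0,0,0,0,0],"hand":[0.55,0.7,0.8,0.8,0.8,0.8,0.8,0.8,0.8,0.8]}' 60
python3 - <<'E'
from h import *
go(500,-90,90,7)
snap("side","s2.png",(170,200,290,320),5)
E
```

```text
t: 3.98
tool_pos: [480.5, -214.9, 84.4]
eef_rot: [[0.897, 0.442, 0.004], [0.442, -0.897, -0.002], [0.003, 0.004, -1.0]]
force: [0.4, -1.0, 0.1]
gripper_width: 0.258
gripper_force: 58.8
pos [ 480.5 -214.9   84.4] ang 26.26 q6 0.67 w 22.0 F [ 0.4 -1.   0.1] grip 58.8 t 3.975
offset [ 0.0727 -0.1034 -0.0058] yaw 19.3
```

View pics/s2.png

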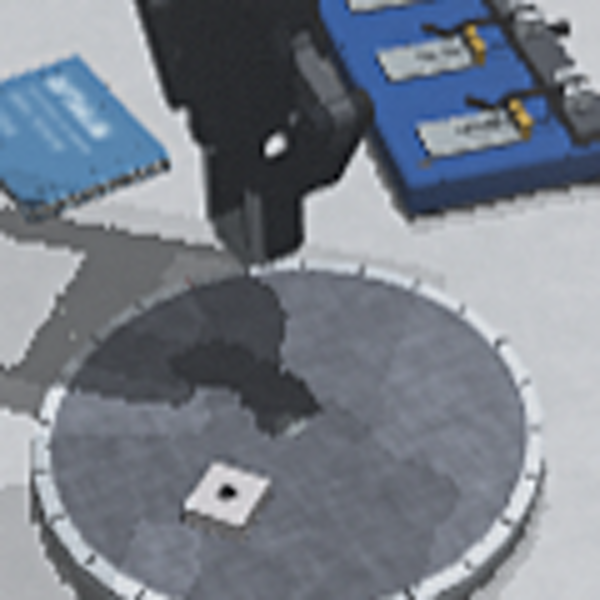

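```bash
python3 -c "
from h import *
go(573.1,-90,60,7)"
```

```text
pos [ 479.5 -214.4   83.1] ang 26.25 q6 0.67 w 22.0 F [-0.3  0.2 -0.4] grip 58.8 t 4.025
offset [ 0.1389 -0.0702  0.0231] yaw 19.3
```

```bash
python3 -m handwheel '{"offset":[[0.02,-0.01,0],[0.05,-0.025,0],[0.08,-0.04,0],[0.11,-0.055,0],[0.13,-0.066,0.01],[0.1389,-0.0702,0.018],[0.1389,-0.0702,0.0231],[0.1389,-0.0702,0.0231],[0.1389,-0.0702,0.0231],[0.1389,-0.0702,0.0231]],"yaw":[4,8,12,16,19.3,19.3,19.3,19.3,19.3,19.3],"hand":[0.8,0.8,0.8,0.8,0.8,0.8,0.8,0.8,0.8,0.8]}'
python3 - <<'E'
from h import *
go(573.1,-90,33,7)
snap("top","t2.png",(260,165,320,225),10)
E
```

```text
t: 5.28
tool_pos: [572.7, -90.3, 59.7]
eef_rot: [[0.993, 0.12, 0.001], [0.12, -0.993, -0.0], [0.001, 0.0, -1.0]]
force: [0.2, -0.3, -0.6]
gripper_width: 0.255
gripper_force: 58.8
pos [572.7 -90.3  59.7] ang 6.92 q6 1.27 w 21.6 F [ 0.2 -0.3 -0.6] grip 58.8 t 5.275
offset [ 0.0004 -0.0003  0.0267] yaw -0.1
```

View pics/t2.png

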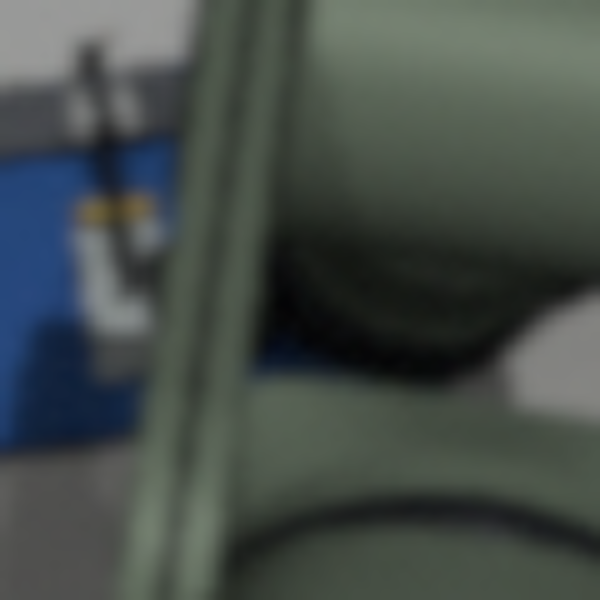

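The arm hides the right station in the top view; I'll feel for the anvil by force.

```bash
python3 -m handwheel '{"offset":[[0,0,0.01],[0,0,0.02],[0,0,0.0265],[0,0,0.028],[0,0,0.029],[0,0,0.029]],"yaw":[0,0,0,0,0,0],"hand":[0.8,0.8,0.8,0.8,0.8,0.8]}'
python3 -m handwheel '{"offset":[[0,0,0.0005],[0,0,0.001],[0,0,0.001]],"yaw":[0,0,0],"hand":[0.8,0.8,0.8]}'
python3 - <<'E'
from h import *
go(573.1,-90,29.5,7)
snap("side","s3.png",(215,165,315,265),6)
E
```

```text
t: 6.08
tool_pos: [572.9, -89.8, 30.5]
eef_rot: [[0.993, 0.121, 0.0], [0.121, -0.993, -0.0], [0.0, 0.0, -1.0]]
force: [0.1, 0.1, -0.5]
gripper_width: 0.258
gripper_force: 58.8
t: 6.45
tool_pos: [572.8, -89.8, 29.4]
eef_rot: [[0.993, 0.121, 0.0], [0.121, -0.993, -0.0], [0.0, 0.0, -1.0]]
force: [0.4, -0.6, -0.6]
gripper_width: 0.261
gripper_force: 58.8
pos [572.8 -89.8  29.4] ang 6.95 q6 1.27 w 22.2 F [ 0.4 -0.6 -0.6] grip 58.8 t 6.45
offset [ 0.0003  0.0003 -0.0001] yaw -0.0
```

View pics/s3.png

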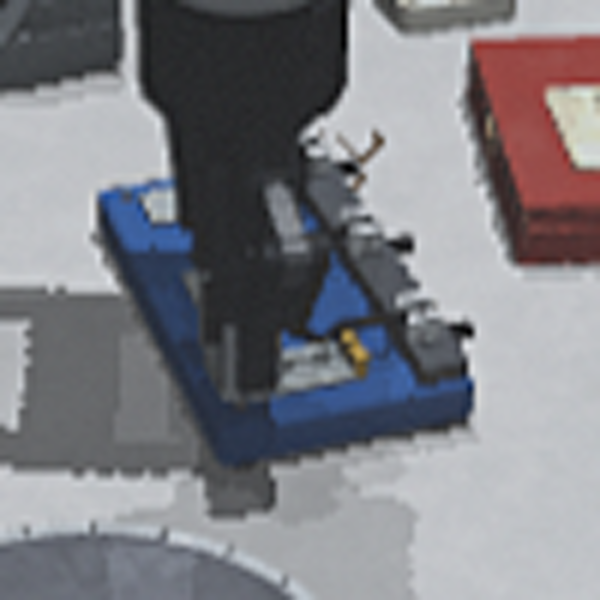

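The near finger stands in line with the anvil at crop (245,370), just in front of it. No contact yet, so I lower in small steps.

```bash
python3 -m handwheel '{"offset":[[0,0,0.0006],[0,0,0.0006],[0,0,0.0006]],"yaw":[0,0,0],"hand":[0.8,0.8,0.8]}' | grep -E "pos|force:"
python3 -m handwheel '{"offset":[[0,0,0.0006],[0,0,0.0006],[0,0,0.0006]],"yaw":[0,0,0],"hand":[0.8,0.8,0.8]}'| grep -E "pos|force:"
python3 -m handwheel '{"offset":[[0,0,0.0006],[0,0,0.0006],[0,0,0.0006]],"yaw":[0,0,0],"hand":[0.8,0.8,0.8]}'| grep -E "pos|force:"
```

```text
tool_pos: [572.8, -89.8, 29.2]
force: [-1.2, -0.1, 5.5]
gripper_force: 60.3
tool_pos: [572.8, -89.8, 29.2]
force: [-3.8, -0.2, 9.2]
gripper_force: 60.8
tool_pos: [572.9, -89.8, 29.2]
force: [-4.1, 0.9, 13.3]
gripper_force: 61.2
```

```bash
python3 -m handwheel '{"offset":[[0,0,-0.0008],[0.003,0,-0.0008],[0.006,0,-0.0008],[0.009,0,-0.0008],[0.012,0,-0.0008],[0.015,0,-0.0008],[0.018,0,-0.0008],[0.021,0,-0.0008],[0.024,0,-0.0008],[0.026,0,-0.0008],[0.026,0,-0.0008]],"yaw":[0,0,0,0,0,0,0,0,0,0,0],"hand":[0.8,0.8,0.8,0.8,0.8,0.8,0.8,0.8,0.8,0.8,0.8]}'
for i in 1 2; do :; done
python3 -m handwheel '{"offset":[[0.001,0,0],[0.002,0,0],[0.002,0,0]],"yaw":[0,0,0],"hand":[0.8,0.8,0.8]}' | grep -E "pos|force:"
```

```text
t: 9.0
tool_pos: [591.8, -87.2, 29.2]
eef_rot: [[0.992, 0.122, -0.014], [0.122, -0.993, -0.001], [-0.014, -0.001, -1.0]]
force: [-17.5, -2.9, 19.5]
gripper_width: 0.252
gripper_force: 62.0
tool_pos: [592.3, -87.1, 29.2]
force: [-20.0, -3.1, 22.8]
gripper_force: 62.3
```

```bash
python3 -m handwheel '{"offset":[[0,0,-0.0008],[0,0,-0.0016],[0,0,-0.0022],[0,0,-0.0022],[0,0,-0.0022]],"yaw":[0,0,0,0,0],"hand":[0.8,0.8,0.8,0.8,0.8]}' | grep -E "pos|rot|force:"
python3 - <<'E'
from h import *
snap("side","s4.png",(235,175,305,245),8)
E
```

```text
tool_pos: [600.8, -86.3, 30.1]
eef_rot: [[0.993, 0.121, 0.0], [0.121, -0.993, -0.0], [0.0, 0.0, -1.0]]
force: [0.3, 0.4, -3.9]
gripper_force: 59.3
```

View pics/s4.png

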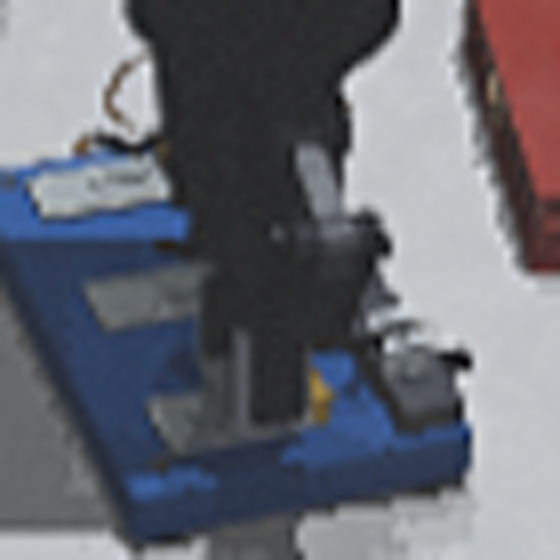

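Freed: the block is under the stylus, front of the finger at crop (305,400) near the brass stop. Pushing home.

```bash
for k in 1 2 3; do python3 -m handwheel '{"offset":[[0.0005,0,0.0002],[0.001,0,0.0003],[0.001,0,0.0003]],"yaw":[0,0,0],"hand":[0.8,0.8,0.8]}' | grep -E "pos|force:"; done
```

```text
tool_pos: [601.2, -86.1, 30.0]
force: [-0.8, 0.1, -3.3]
gripper_force: 59.3
tool_pos: [602.8, -86.1, 30.0]
force: [-0.0, 0.7, -3.8]
gripper_force: 59.3
tool_pos: [603.6, -86.0, 29.6]
force: [-0.1, -0.1, -4.3]
gripper_force: 59.3
```

```bash
for k in 1 2 3; do python3 -m handwheel '{"offset":[[0.0005,0,0.0002],[0.001,0,0.0002],[0.001,0,0.0002]],"yaw":[0,0,0],"hand":[0.8,0.8,0.8]}' | grep -E "pos|force:"; done
```

```text
tool_pos: [603.6, -86.0, 29.4]
force: [-5.3, -1.3, -0.4]
gripper_force: 59.6
tool_pos: [603.6, -86.0, 29.3]
force: [-7.0, -1.2, 2.3]
gripper_force: 59.9
tool_pos: [603.7, -86.0, 29.3]
force: [-10.1, -2.9, 4.5]
gripper_force: 60.2
```

```bash
python3 -m handwheel '{"offset":[[-0.0008,0,-0.0004],[-0.0016,0,-0.0006],[-0.0016,0,-0.0006],[-0.0016,0,-0.0006],[-0.0016,0,-0.0006],[-0.0016,0,-0.0006],[-0.0016,0,-0.03],[-0.0016,0,-0.06],[-0.0016,0,-0.09],[-0.0316,0.04,-0.12],[-0.09,0.1,-0.12],[-0.15,0.15,-0.12],[-0.15,0.18,-0.12],[-0.15,0.18,-0.12],[-0.15,0.18,-0.12]],"yaw":[0,0,0,0,0,0,0,0,0,0,0,0,0,0,0],"hand":[0.8,0.8,0.7,0.6,0.5,0.5,0.5,0.5,0.5,0.5,0.5,0.5,0.5,0.5,0.5]}'
python3 - <<'E'
from h import *
S=snap("side","s5.png",(228,188,298,240),8);T=snap("top","t5.png",(235,165,315,265),6)
g=lambda t:(lambda c,h:(c.min(2)>t))
blobs("side",S,(180,255,275,325),g(130),30.5,30,60)
blobs("top",T,(320,195,390,260),g(115),30.5,30,90)
E
```

```text
t: 14.18
tool_pos: [479.5, -282.3, 149.0]
eef_rot: [[0.993, 0.12, 0.0], [0.12, -0.993, 0.0], [0.0, -0.0, -1.0]]
force: [-0.7, 0.2, -0.4]
gripper_width: 0.498
gripper_force: 0.0
side px [212.8 300.6] c [ 454.2 -298.9] size [14.2 24. ] ang 57.6
side px [181.8 270.4] c [ 403.1 -211. ] size [31.6 14.4] ang 88.2
```

View pics/s5.png

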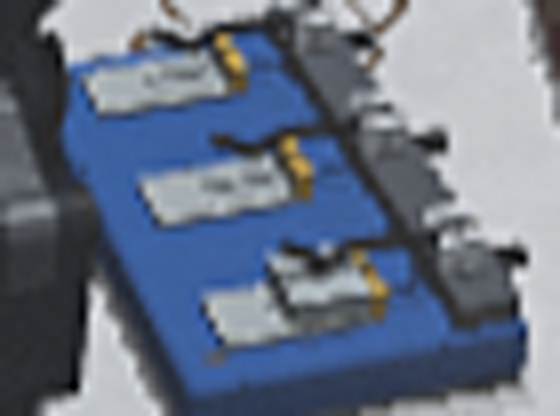

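View pics/t5.png

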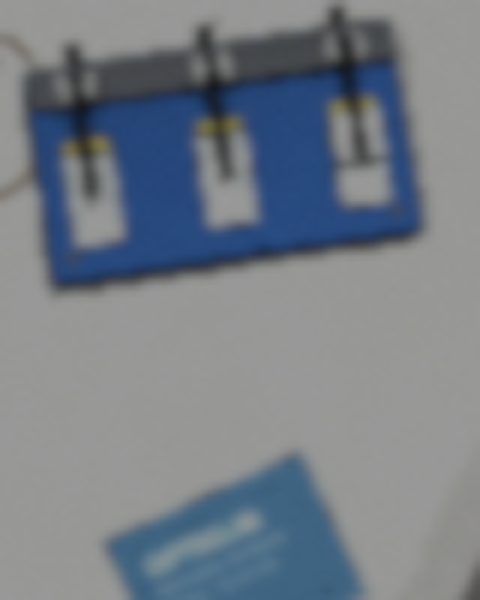

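Top view: steel sits against the right brass stop (crop (360,135)), about flush with its anvil. Measuring the side offset and relocating the ceramic.

```bash
cat > flush.py <<'E'
from h import *
import sys
def flush(T,H,zs=((-26,-16,27),(-7,5,37)),th=95):
    # side edges along comparator y at given comp-x ranges
    a=np.radians(7); X=np.array([np.cos(a),np.sin(a)]);Y=np.array([-X[1],X[0]])
    g=cv2.cvtColor(T,cv2.COLOR_BGR2GRAY).astype(np.float32); r=T.min(2).astype(np.float32)
    for x0,x1,z in zs:
        L=[]
        for x in np.arange(x0,x1+.1,1):
            y=np.arange(-20,20.01,.2); P=np.array([[*(H+x*X+v*Y),z] for v in y]); uv=proj("top",P).astype(np.float32)
            v=cv2.remap(T[...,2].astype(np.float32),uv[None,:,0],uv[None,:,1],cv2.INTER_CUBIC)[0]  # red channel: blue deck is dark
            w=np.abs(np.gradient(v)); l=y<-6; rr=y>6
            L.append(((w*y)[l].sum()/w[l].sum(),(w*y)[rr].sum()/w[rr].sum()))
        L=np.median(L,0); print("x",x0,x1,"z",z,"right",L[0].round(2),"left",L[1].round(2),"mid",L.mean().round(2))
E
python3 - <<'E'
from flush import *
T=cv2.imread("pics/raw_t5.png")
flush(T,np.array([603,-86.]));flush(T,np.array([587.4,41.]),((-26,-16,27),))
S=cv2.imread("pics/raw_s5.png")
cv2.imwrite("pics/x.png",cv2.resize(np.hstack([S[240:335,170:285],T[185:280,310:395]]),None,fx=4,fy=4))
E
```

```text
x -26 -16 z 27 right -12.37 left 13.4 mid 0.52
x -7 5 z 37 right -13.02 left 13.37 mid 0.17
x -26 -16 z 27 right -12.28 left 13.21 mid 0.47
```

View pics/x.png

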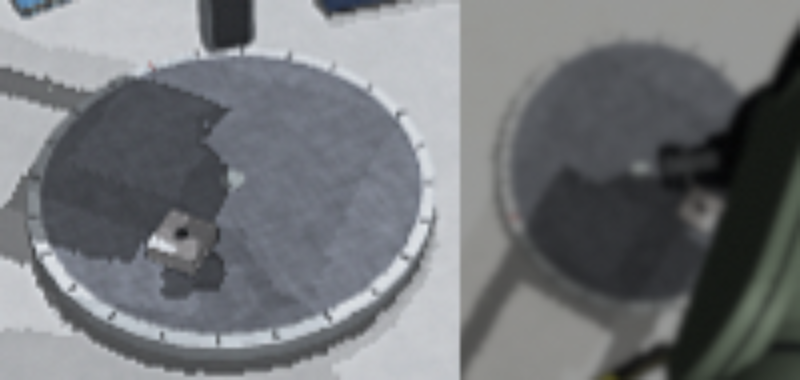

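Block 0.35 mm off the anvil's middle, fine. The ceramic is still at side (215.7,298.3), unmoved, so I use the earlier position.

```bash
python3 -c "
from h import *
go(458.2,-293.4,80,-33.8)"
```

```text
pos [ 480.  -281.4  148.9] ang 7.04 q6 0.9 w 42.4 F [ 0.   0.2 -0.5] grip 0.0 t 14.275
offset [-0.0231  0.0093  0.0689] yaw 40.8
```

```bash
python3 -m handwheel '{"offset":[[-0.0231,0.0093,0.0],[-0.0231,0.0093,0.02],[-0.0231,0.0093,0.04],[-0.0231,0.0093,0.06],[-0.0231,0.0093,0.0689],[-0.0231,0.0093,0.0689],[-0.0231,0.0093,0.0689]],"yaw":[10,20,30,40.8,40.8,40.8,40.8],"hand":[0.4,0.4,0.4,0.4,0.4,0.4,0.4]}' >/dev/null
python3 - <<'E'
from h import *
S=snap("side","s6.png",(170,245,290,335),5)
blobs("side",S,(180,255,275,325),lambda c,h:c.min(2)>125,30.5,15,60)
go(458.2,-293.4,23,-33.8)
E
```

```text
side px [181.4 321.3] c [ 395.8 -336.4] size [13.3  7.7] ang 88.2
side px [184.1 307.6] c [ 401.  -306.8] size [ 6. 23.] ang 24.4
side px [218.4 300. ] c [ 463.4 -297.6] size [27.1 12.2] ang 57.0
side px [227.6 284.3] c [ 485.3 -263.6] size [12.8 11.8] ang 37.8
side px [234.2 261.4] c [ 507.4 -202.4] size [27.2 11. ] ang 72.0
side px [228.5 260.5] c [ 496.7 -197. ] size [31.9  7.6] ang 81.7
side px [181.9 261.9] c [ 400.1 -182.8] size [12.2 46.1] ang 7.5
pos [ 458.2 -294.6   80.9] ang -33.76 q6 1.57 w 50.7 F [-0.1  0.5  0.1] grip 0.0 t 15.2
offset [-0.0008 -0.001   0.0579] yaw 0.0
```

View pics/s6.png

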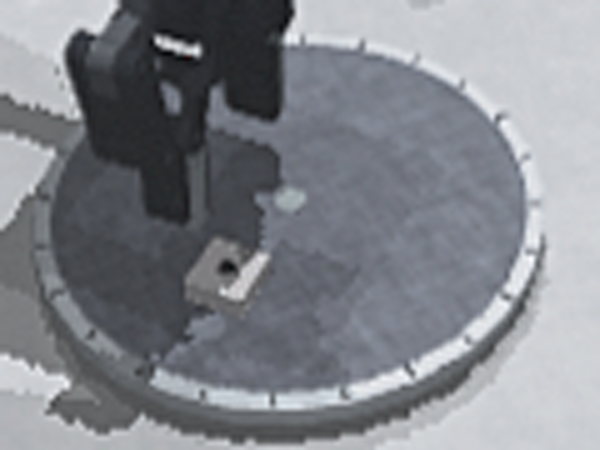

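Fingers at crop (165,215) and (255,115) straddle the ceramic, hole at (228,268). Go down and grip.

```bash
python3 -m handwheel '{"offset":[[-0.0006,-0.0008,0.02],[-0.0006,-0.0008,0.04],[-0.0006,-0.0008,0.054],[-0.0006,-0.0008,0.058],[-0.0006,-0.0008,0.058],[-0.0006,-0.0008,0.058],[-0.0006,-0.0008,0.058],[-0.0006,-0.0008,0.058],[-0.0006,-0.0008,0.058],[-0.0006,-0.0008,0.058],[-0.0006,-0.0008,0.058]],"yaw":[0,0,0,0,0,0,0,0,0,0,0],"hand":[0.4,0.4,0.4,0.4,0.4,0.55,0.7,0.8,0.8,0.8,0.8]}' 60
python3 -m handwheel '{"offset":[[0,0,-0.01],[0,0,-0.03],[0,0,-0.06],[0,0,-0.06],[0,0,-0.06]],"yaw":[0,0,0,0,0],"hand":[0.8,0.8,0.8,0.8,0.8]}'
python3 - <<'E'
from h import *
a=np.radians(7);X=np.array([np.cos(a),np.sin(a)])
H0=np.array([603.6,-86.])+.35*np.array([-X[1],X[0]])+128*np.array([-X[1],X[0]]); P=H0-29*X; print(H0,P)
go(*P,90,7)
E
```

```text
t: 16.58
tool_pos: [458.2, -293.9, 22.9]
eef_rot: [[0.831, -0.557, 0.002], [-0.557, -0.831, -0.001], [0.002, 0.0, -1.0]]
force: [-0.2, 0.2, 5.9]
gripper_width: 0.256
gripper_force: 59.4
t: 17.2
tool_pos: [456.9, -293.1, 81.6]
eef_rot: [[0.831, -0.557, -0.001], [-0.557, -0.831, 0.001], [-0.001, 0.0, -1.0]]
force: [0.1, -0.4, -0.9]
gripper_width: 0.259
gripper_force: 58.8
[587.95806977  41.39329856] [559.17423138  37.8590876 ]
pos [ 456.9 -293.1   81.6] ang -33.85 q6 1.57 w 22.0 F [ 0.1 -0.4 -0.9] grip 58.8 t 17.2
offset [-0.0995 -0.3318 -0.0083] yaw -40.8
```

```bash
python3 -m handwheel '{"offset":[[-0.01,-0.034,-0.0083],[-0.02,-0.067,-0.0083],[-0.033,-0.11,-0.0083],[-0.046,-0.153,-0.0083],[-0.059,-0.197,-0.0083],[-0.072,-0.24,-0.0083],[-0.083,-0.277,-0.0083],[-0.092,-0.307,-0.0083],[-0.0995,-0.3318,-0.0083],[-0.0995,-0.3318,0.01],[-0.0995,-0.3318,0.025],[-0.0995,-0.3318,0.04],[-0.0995,-0.3318,0.04],[-0.0995,-0.3318,0.04]],"yaw":[-5,-10,-15,-20,-25,-30,-35,-40.8,-40.8,-40.8,-40.8,-40.8,-40.8,-40.8],"hand":[0.8,0.8,0.8,0.8,0.8,0.8,0.8,0.8,0.8,0.8,0.8,0.8,0.8,0.8]}'
python3 -c "
from h import *
go(559.2,37.9,31,7)"
```

```text
t: 18.95
tool_pos: [560.0, 37.2, 42.3]
eef_rot: [[0.993, 0.121, 0.0], [0.121, -0.993, -0.0], [0.0, 0.0, -1.0]]
force: [0.3, 0.2, -0.7]
gripper_width: 0.259
gripper_force: 58.9
pos [560.   37.2  42.3] ang 6.92 q6 1.5 w 22.0 F [ 0.3  0.2 -0.7] grip 58.9 t 18.95
offset [-0.0007 -0.0008  0.0113] yaw -0.1
```

```bash
python3 -m handwheel '{"offset":[[-0.0005,-0.0006,0.006],[-0.0005,-0.0006,0.0105],[-0.0005,-0.0006,0.0115],[-0.0005,-0.0006,0.0115]],"yaw":[0,0,0,0],"hand":[0.8,0.8,0.8,0.8]}' | grep -E "pos|force:"
for i in 1 2 3; do python3 -m handwheel '{"offset":[[0,0,0.0005],[0,0,0.0005],[0,0,0.0005]],"yaw":[0,0,0],"hand":[0.8,0.8,0.8]}' | grep -E "pos|force:";done
```

```text
tool_pos: [559.2, 38.0, 30.6]
force: [-0.5, -0.5, -1.2]
gripper_force: 58.9
tool_pos: [559.2, 38.0, 30.2]
force: [-0.4, 0.4, -0.6]
gripper_force: 58.9
tool_pos: [559.1, 38.0, 29.6]
force: [0.4, 0.5, -0.1]
gripper_force: 58.9
tool_pos: [559.2, 38.0, 29.5]
force: [-1.8, -0.8, 4.8]
gripper_force: 59.5
```

```bash
python3 -m handwheel '{"offset":[[0,0,-0.0009],[0.003,0,-0.0009],[0.006,0,-0.0009],[0.009,0,-0.0009],[0.012,0,-0.0009],[0.015,0,-0.0009],[0.018,0,-0.0009],[0.021,0,-0.0009],[0.024,0,-0.0009],[0.026,0,-0.0009],[0.026,0,-0.0009]],"yaw":[0,0,0,0,0,0,0,0,0,0,0],"hand":[0.8,0.8,0.8,0.8,0.8,0.8,0.8,0.8,0.8,0.8,0.8]}'
for i in 1 2; do python3 -m handwheel '{"offset":[[0.001,0,0],[0.0015,0,0],[0.0015,0,0]],"yaw":[0,0,0],"hand":[0.8,0.8,0.8]}' | grep -E "pos|force:";done
```

```text
t: 21.95
tool_pos: [585.3, 41.2, 29.9]
eef_rot: [[0.993, 0.121, 0.001], [0.121, -0.993, 0.0], [0.001, 0.0, -1.0]]
force: [1.4, 0.4, -2.9]
gripper_width: 0.261
gripper_force: 58.9
tool_pos: [586.5, 41.4, 29.7]
force: [-0.0, -0.2, -3.0]
gripper_force: 58.9
tool_pos: [587.2, 41.5, 29.8]
force: [-2.9, 0.0, -3.6]
gripper_force: 58.9
```

```bash
for i in 1 2 3; do python3 -m handwheel '{"offset":[[0.0005,0,0.0002],[0.001,0,0.0003],[0.001,0,0.0003]],"yaw":[0,0,0],"hand":[0.8,0.8,0.8]}' | grep -E "pos|force:";done
```

```text
tool_pos: [587.2, 41.5, 29.5]
force: [-6.4, -1.8, 0.0]
gripper_force: 59.2
tool_pos: [587.2, 41.5, 29.5]
force: [-8.4, -2.0, 3.6]
gripper_force: 59.6
tool_pos: [587.3, 41.5, 29.5]
force: [-11.1, -1.4, 6.4]
gripper_force: 60.0
```

Home. Ease, release, and move away forward so both cameras see the comparator.

```bash
python3 -m handwheel '{"offset":[[-0.001,0,-0.0005],[-0.002,0,-0.0008],[-0.002,0,-0.0008],[-0.002,0,-0.0008],[-0.002,0,-0.0008],[-0.002,0,-0.0008],[-0.002,0,-0.03],[-0.002,0,-0.06],[-0.002,0,-0.09],[-0.03,-0.04,-0.1],[-0.07,-0.09,-0.1],[-0.1,-0.14,-0.1],[-0.12,-0.18,-0.1],[-0.12,-0.2,-0.1],[-0.12,-0.2,-0.1]],"yaw":[0,0,0,0,0,0,0,0,0,0,0,0,0,0,0],"hand":[0.8,0.8,0.7,0.6,0.5,0.5,0.5,0.5,0.5,0.5,0.5,0.5,0.5,0.5,0.5]}' | grep pos
python3 - <<'E'
from flush import *
S=snap("side","s7.png");T=snap("top","t7.png")
cv2.imwrite("pics/v13.png",cv2.resize(np.hstack([S[175:250,215:305],T[160:235,230:315]]),None,fx=4.5,fy=4.5,interpolation=cv2.INTER_CUBIC))
flush(T,np.array([603,-86.]));flush(T,np.array([587.4,41.]))
go(453.7,296,80,12.6)
E
```

```text
tool_pos: [447.5, 227.1, 129.4]
x -26 -16 z 27 right -12.53 left 13.46 mid 0.46
x -7 5 z 37 right -13.0 left 13.34 mid 0.17
x -26 -16 z 27 right -12.21 left 13.18 mid 0.49
x -7 5 z 37 right -12.1 left 13.65 mid 0.77
pos [447.7 225.6 129.1] ang 6.97 q6 1.89 w 42.6 F [-0.7 -0.1  0.1] grip 0.0 t 25.8
offset [ 0.0145 -0.0692  0.0491] yaw -5.6
```

View pics/v13.png

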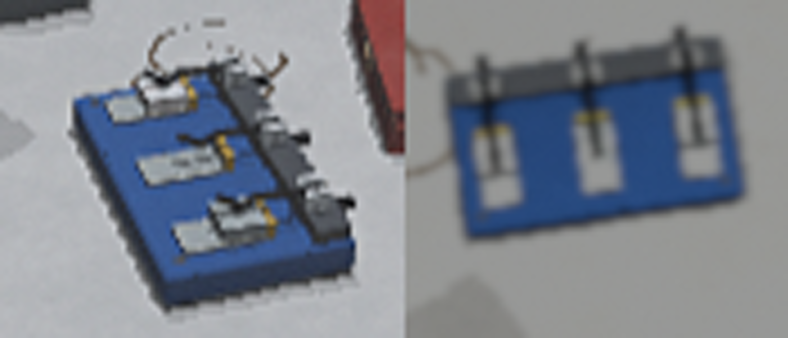

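Both blocks are home under their styli (left and right stations), each within 0.4 mm of flush. Now the white key.

```bash
python3 -m handwheel '{"offset":[[0.0145,-0.03,0.0],[0.0145,-0.06,0.02],[0.0145,-0.0692,0.04],[0.0145,-0.0692,0.065],[0.0145,-0.0692,0.075],[0.0145,-0.0692,0.075],[0.0145,-0.0692,0.075],[0.0145,-0.0692,0.075]],"yaw":[-3,-5.6,-5.6,-5.6,-5.6,-5.6,-5.6,-5.6],"hand":[0.8,1,1,1,1,1,1,1]}' |grep pos
python3 -c "
from h import *
go(453.7,296,35,12.6)"
```

```text
tool_pos: [454.2, 296.5, 55.0]
pos [454.2 296.5  55. ] ang 12.54 q6 1.91 w -0.1 F [ 0.1 -0.5 -0.6] grip 0.0 t 26.8
offset [-0.0006  0.0004  0.02  ] yaw -0.1
```

```bash
python3 -m handwheel '{"offset":[[0,0,0.01],[0,0,0.015],[0,0,0.018],[0,0,0.0195],[0,0,0.0205],[0,0,0.0205]],"yaw":[0,0,0,0,0,0],"hand":[1,1,1,1,1,1]}' |grep -E "pos|force:"
python3 -m handwheel '{"offset":[[0,0,0.001],[0,0,0.0015],[0,0,0.0015]],"yaw":[0,0,0],"hand":[1,1,1]}' |grep -E "pos|force:"
```

```text
tool_pos: [453.3, 296.2, 35.1]
force: [-3.5, -2.4, 13.2]
gripper_force: 6.8
tool_pos: [453.4, 296.3, 34.9]
force: [-5.8, -4.3, 23.0]
gripper_force: 11.6
```

```bash
python3 -m handwheel '{"offset":[[0,0,-0.01],[0,0,-0.025],[0,0,-0.025]],"yaw":[0,0,0],"hand":[1,1,1]}' |grep pos
python3 -c "
from h import *
go(463.2,253.3,58,12.6)"
```

```text
tool_pos: [454.4, 296.9, 58.2]
pos [454.4 296.9  58.2] ang 12.55 q6 1.91 w -0.1 F [-1.1 -0.4  0. ] grip 0.0 t 28.3
offset [-0.0009  0.0445  0.0001] yaw -0.0
```

```bash
python3 -m handwheel '{"offset":[[-0.0009,0.02,0],[-0.0009,0.0445,0],[-0.0009,0.0445,0],[-0.0009,0.0445,0.01],[-0.0009,0.0445,0.017],[-0.0009,0.0445,0.021],[-0.0009,0.0445,0.0235],[-0.0009,0.0445,0.0245],[-0.0009,0.0445,0.0245],[-0.0009,0.0445,0.0245]],"yaw":[0,0,0,0,0,0,0,0,0,0],"hand":[1,1,1,1,1,1,1,1,1,1]}' |grep -E "pos|force:"
python3 -m handwheel '{"offset":[[0,0,0.0005],[0,0,0.0005],[0,0,0.0005],[0,0,0.0005],[0,0,0.0005],[0,0,0.0005],[0,0,0.0005],[0,0,0.0005],[0,0,0.0005],[0,0,0.0005],[0,0,0.0005],[0,0,0.0005],[0,0,0.0005],[0,0,0.0005],[0,0,0.0005],[0,0,0.0005],[0,0,0.0005],[0,0,0.0005],[0,0,0.0005],[0,0,0.0005]],"yaw":[0,0,0,0,0,0,0,0,0,0,0,0,0,0,0,0,0,0,0,0],"hand":[1,1,1,1,1,1,1,1,1,1,1,1,1,1,1,1,1,1,1,1]}' |grep -E "pos|force:"
```

```text
tool_pos: [462.0, 252.8, 34.9]
force: [-5.4, -3.7, 21.3]
gripper_force: 10.7
tool_pos: [462.1, 252.8, 34.9]
force: [-6.0, -4.6, 24.5]
gripper_force: 12.4
```

Yellow held over 2.5 s. Now green, then check the blocks.

```bash
python3 -m handwheel '{"offset":[[0,0,-0.01],[0,0,-0.025],[0,0,-0.025]],"yaw":[0,0,0],"hand":[1,1,1]}' |grep pos
python3 -c "
from h import *
go(472.7,210.3,58,12.6)"
```

```text
tool_pos: [463.2, 253.4, 58.1]
pos [463.2 253.4  58.1] ang 12.57 q6 1.83 w -0.1 F [-0.4 -0.4 -0.1] grip 0.0 t 32.425
offset [-0.0001  0.0441  0.0001] yaw -0.0
```

```bash
python3 - <<'E'
from flush import *
T=snap("top","t8.png"); T7=cv2.imread("pics/raw_t7.png")
flush(T,np.array([603,-86.]));flush(T,np.array([587.4,41.]))
print(cv2.absdiff(T,T7)[165:215,235:310].max(axis=(0,1)))
E
python3 -m handwheel '{"offset":[[0,0.02,0],[0,0.0441,0],[0,0.0441,0],[0,0.0441,0.01],[0,0.0441,0.017],[0,0.0441,0.021],[0,0.0441,0.0235],[0,0.0441,0.0245],[0,0.0441,0.025],[0,0.0441,0.025]],"yaw":[0,0,0,0,0,0,0,0,0,0],"hand":[1,1,1,1,1,1,1,1,1,1]}' |grep -E "pos|force:"
python3 -m handwheel '{"offset":[[0,0,-0.01],[0,0,-0.05],[0,0,-0.08],[0,0,-0.08]],"yaw":[0,0,0,0],"hand":[1,0.8,0.6,0.5]}' |grep pos
python3 -c "
from h import *
go(587.3,41.5,90,7)"
```

```text
x -26 -16 z 27 right -12.44 left 13.42 mid 0.49
x -7 5 z 37 right -13.0 left 13.34 mid 0.17
x -26 -16 z 27 right -12.25 left 13.16 mid 0.45
x -7 5 z 37 right -12.02 left 13.65 mid 0.81
[2 2 3]
tool_pos: [471.6, 209.8, 34.8]
force: [-6.5, -3.3, 25.1]
gripper_force: 12.8
tool_pos: [473.4, 210.6, 114.1]
pos [473.4 210.6 114.1] ang 12.58 q6 1.75 w 42.3 F [-0.7 -0.6 -1.5] grip 0.0 t 34.225
offset [0.0742 0.1899 0.0243] yaw 5.6
```

```bash
python3 -m handwheel '{"offset":[[0.015,0.04,0],[0.035,0.09,0],[0.055,0.14,0],[0.07,0.18,0],[0.0742,0.1899,0],[0.0742,0.1899,0.02],[0.0742,0.1899,0.0243],[0.0742,0.1899,0.0243],[0.0742,0.1899,0.0243]],"yaw":[1,3,4,5.6,5.6,5.6,5.6,5.6,5.6],"hand":[0.5,0.5,0.5,0.5,0.5,0.5,0.5,0.5,0.5]}' |grep pos
python3 -c "
from h import *
go(586.8,41.5,30,7)"
```

```text
tool_pos: [585.8, 41.0, 88.3]
pos [585.8  41.   88.3] ang 7.0 q6 1.5 w 42.4 F [-0.2  0.4  0.2] grip 0.0 t 35.35
offset [ 0.001  -0.0004  0.0583] yaw 0.0
```

```bash
python3 -m handwheel '{"offset":[[0.0005,-0.0004,0.02],[0.0005,-0.0004,0.04],[0.0005,-0.0004,0.052],[0.0005,-0.0004,0.0575],[0.0005,-0.0004,0.0575],[0.0005,-0.0004,0.0575],[0.0005,-0.0004,0.0575],[0.0005,-0.0004,0.0575],[0.0005,-0.0004,0.0575],[0.0005,-0.0004,0.0575],[0.0005,-0.0004,0.0575]],"yaw":[0,0,0,0,0,0,0,0,0,0,0],"hand":[0.5,0.5,0.5,0.5,0.5,0.6,0.7,0.8,0.8,0.8,0.8]}' 60
```

```text
t: 36.72
tool_pos: [586.5, 41.0, 31.2]
eef_rot: [[0.993, 0.121, 0.001], [0.121, -0.993, 0.0], [0.001, -0.0, -1.0]]
force: [-0.5, -0.0, 5.3]
gripper_width: 0.258
gripper_force: 59.0
```

```bash
python3 -m handwheel '{"offset":[[0,0,-0.0008],[-0.003,0,-0.0008],[-0.006,0,-0.0008],[-0.009,0,-0.0008],[-0.012,0,-0.0008],[-0.015,0,-0.0008],[-0.018,0,-0.0008],[-0.021,0,-0.0008],[-0.024,0,-0.0008],[-0.027,0,-0.0008],[-0.03,0,-0.0008],[-0.032,0,-0.0008],[-0.032,0,-0.0008]],"yaw":[0,0,0,0,0,0,0,0,0,0,0,0,0],"hand":[0.8,0.8,0.8,0.8,0.8,0.8,0.8,0.8,0.8,0.8,0.8,0.8,0.8]}'
```

```text
t: 38.35
tool_pos: [554.0, 37.0, 31.2]
eef_rot: [[0.993, 0.121, -0.0], [0.121, -0.993, -0.0], [-0.0, 0.0, -1.0]]
force: [0.5, -0.3, 4.1]
gripper_width: 0.252
gripper_force: 59.5
```

```bash
python3 -m handwheel '{"offset":[[0,0,-0.02],[0,0,-0.06],[0,0,-0.06]],"yaw":[0,0,0],"hand":[0.8,0.8,0.8]}' | grep -E "pos|width"
python3 -c "
from h import *
go(461,-277,60,-20)"
```

```text
tool_pos: [555.1, 37.0, 93.0]
gripper_width: 0.259
pos [555.1  37.   93. ] ang 6.96 q6 1.5 w 22.0 F [ 0.6  0.3 -0.8] grip 59.0 t 38.725
offset [-0.1315  0.3003  0.0327] yaw 27.0
```

```bash
python3 -m handwheel '{"offset":[[-0.013,0.03,0],[-0.03,0.068,0],[-0.048,0.11,0],[-0.066,0.15,0],[-0.084,0.19,0],[-0.102,0.233,0],[-0.118,0.27,0],[-0.1315,0.3003,0],[-0.1315,0.3003,0.02],[-0.1315,0.3003,0.0327],[-0.1315,0.3003,0.0327],[-0.1315,0.3003,0.0327]],"yaw":[4,8,12,16,20,24,27,27,27,27,27,27],"hand":[0.8,0.8,0.8,0.8,0.8,0.8,0.8,0.8,0.8,0.8,0.8,0.8]}' 
python3 -c "
from h import *
go(461,-277,26,-20)"
```

```text
t: 40.22
tool_pos: [460.3, -276.6, 58.4]
eef_rot: [[0.94, -0.342, -0.0], [-0.342, -0.94, 0.0], [-0.0, 0.0, -1.0]]
force: [0.4, 0.0, -0.3]
gripper_width: 0.255
gripper_force: 59.0
pos [ 460.3 -276.6   58.4] ang -20.0 q6 1.36 w 21.7 F [ 0.4  0.  -0.3] grip 59.0 t 40.225
offset [0.0008 0.0002 0.0324] yaw 0.0
```

```bash
python3 -m handwheel '{"offset":[[0,0,0.012],[0,0,0.024],[0,0,0.031],[0,0,0.0325],[0,0,0.033],[0,0,0.033]],"yaw":[0,0,0,0,0,0],"hand":[0.8,0.8,0.8,0.8,0.8,0.8]}' | grep -E "pos|force:|width"
for i in 1 2; do python3 -m handwheel '{"offset":[[0,0,0.0005],[0,0,0.0005],[0,0,0.0005]],"yaw":[0,0,0],"hand":[0.8,0.8,0.8]}' | grep -E "pos|force:";done
```

```text
tool_pos: [460.4, -277.1, 25.7]
force: [0.6, 1.1, -0.6]
gripper_width: 0.252
gripper_force: 59.0
tool_pos: [460.2, -277.0, 25.0]
force: [-0.7, -0.5, -0.6]
gripper_force: 59.0
tool_pos: [460.3, -277.1, 24.7]
force: [-0.2, -1.6, 2.8]
gripper_force: 59.4
```

Contact at 24.7 as predicted. Release and rise, then go to the steel block.

```bash
python3 -m handwheel '{"offset":[[0,0,0],[0,0,0],[0,0,0],[0,0,0],[0,0,0],[0,0,-0.02],[0,0,-0.06],[0,0,-0.085],[0,0,-0.085],[0,0,-0.085]],"yaw":[0,0,0,0,0,0,0,0,0,0],"hand":[0.7,0.6,0.5,0.5,0.5,0.5,0.5,0.5,0.5,0.5]}' | grep -E "pos|force:|width"
python3 -c "
from h import *
go(603.2,-86,95,7)"
```

```text
tool_pos: [459.5, -276.6, 108.5]
force: [-0.2, -0.7, -0.5]
gripper_width: 0.502
gripper_force: 0.0
pos [ 459.5 -276.6  108.5] ang -20.05 q6 1.36 w 42.6 F [-0.2 -0.7 -0.5] grip 0.0 t 42.975
offset [ 0.0697 -0.2283  0.0135] yaw -27.0
```

```bash
python3 -m handwheel '{"offset":[[0.01,-0.034,0],[0.02,-0.07,0],[0.033,-0.11,0],[0.046,-0.15,0],[0.058,-0.19,0],[0.066,-0.215,0],[0.0697,-0.2283,0.005],[0.0697,-0.2283,0.0135],[0.0697,-0.2283,0.0135],[0.0697,-0.2283,0.0135]],"yaw":[-4,-8,-12,-16,-20,-24,-27,-27,-27,-27],"hand":[0.5,0.5,0.5,0.5,0.5,0.5,0.5,0.5,0.5,0.5]}' | grep pos
python3 - <<'E'
from h import *
S=manip.read_camera("side"); S7=cv2.imread("pics/raw_s7.png"); cv2.imwrite("pics/raw_s9.png",S)
blobs("side",S,(180,255,275,325),lambda c,h:c.min(2)>130,30.5,20,60)
go(602.8,-86,31,7)
E
```

```text
tool_pos: [603.3, -87.3, 95.8]
side px [216.3 323.2] c [ 454.8 -350.5] size [ 7.7 23.5] ang 79.5
pos [603.5 -87.2  96. ] ang 6.87 q6 1.29 w 42.4 F [-0.2  0.6  0.6] grip 0.0 t 44.275
offset [-0.0006 -0.0013  0.065 ] yaw -0.1
```

```bash
python3 -m handwheel '{"offset":[[-0.0005,-0.001,0.02],[-0.0005,-0.001,0.04],[-0.0005,-0.001,0.058],[-0.0005,-0.001,0.064],[-0.0005,-0.001,0.064],[-0.0005,-0.001,0.064],[-0.0005,-0.001,0.064],[-0.0005,-0.001,0.064],[-0.0005,-0.001,0.064],[-0.0005,-0.001,0.064],[-0.0005,-0.001,0.064]],"yaw":[0,0,0,0,0,0,0,0,0,0,0],"hand":[0.5,0.5,0.5,0.5,0.5,0.6,0.7,0.8,0.8,0.8,0.8]}' 60
python3 -m handwheel '{"offset":[[0,0,-0.0008],[-0.003,0,-0.0008],[-0.006,0,-0.0008],[-0.009,0,-0.0008],[-0.012,0,-0.0008],[-0.015,0,-0.0008],[-0.018,0,-0.0008],[-0.021,0,-0.0008],[-0.024,0,-0.0008],[-0.027,0,-0.0008],[-0.03,0,-0.0008],[-0.032,0,-0.0008],[-0.032,0,-0.0008]],"yaw":[0,0,0,0,0,0,0,0,0,0,0,0,0],"hand":[0.8,0.8,0.8,0.8,0.8,0.8,0.8,0.8,0.8,0.8,0.8,0.8,0.8]}'
```

```text
t: 45.65
tool_pos: [603.7, -85.7, 33.0]
eef_rot: [[0.993, 0.121, 0.001], [0.121, -0.993, -0.001], [0.001, 0.001, -1.0]]
force: [-2.3, -0.3, 5.8]
gripper_width: 0.252
gripper_force: 58.7
t: 47.28
tool_pos: [571.5, -89.5, 33.0]
eef_rot: [[0.993, 0.121, 0.0], [0.121, -0.993, -0.0], [0.0, 0.0, -1.0]]
force: [3.0, -0.1, 6.2]
gripper_width: 0.25
gripper_force: 59.6
```

```bash
python3 -m handwheel '{"offset":[[0,0,-0.02],[0,0,-0.06],[0,0,-0.06]],"yaw":[0,0,0],"hand":[0.8,0.8,0.8]}' | grep -E "pos|width"
python3 - <<'E'
from h import *
T=snap("top","t10.png");S=snap("side","s10.png")
blobs("top",T,(310,185,395,270),lambda c,h:c.min(2)>118,30.5,20,120)
blobs("side",S,(180,255,275,325),lambda c,h:c.min(2)>115,30.5,20,80)
cv2.imwrite("pics/v14.png",cv2.resize(np.hstack([S[180:335,170:305],T[150:305,260:395]]),None,fx=2.9,fy=2.9,interpolation=cv2.INTER_CUBIC))
go(508,-217,60,-20)
E
```

```text
tool_pos: [571.2, -89.6, 94.1]
gripper_width: 0.247
top px [364.5 236.1] c [ 461.1 -277.7] size [23.4 22.9] ang 70.1
side px [183.7 319.9] c [ 396.2 -334.2] size [16.5 38.6] ang 31.7
side px [228.2 298.2] c [ 483.2 -299.3] size [19.9 23.5] ang 81.9
side px [247.4 294.7] c [ 518.3 -296.6] size [21.3 14.3] ang 3.5
side px [227.7 284.4] c [ 485.5 -263.8] size [12.2 10.8] ang 38.6
side px [231.3 264.7] c [ 501.1 -212.4] size [36.1 26.2] ang 82.6
pos [569.5 -89.2  91.5] ang 6.95 q6 1.27 w 21.1 F [ 0.  -0.1 -1.4] grip 58.9 t 47.75
offset [-0.0764  0.1195  0.0317] yaw 27.0
```

```bash
python3 -m handwheel '{"offset":[[-0.01,0.015,0],[-0.025,0.04,0],[-0.04,0.063,0],[-0.055,0.087,0],[-0.068,0.106,0],[-0.0764,0.1195,0],[-0.0764,0.1195,0.015],[-0.0764,0.1195,0.03],[-0.0764,0.1195,0.0317],[-0.0764,0.1195,0.0317]],"yaw":[4,8,12,16,20,24,27,27,27,27],"hand":[0.8,0.8,0.8,0.8,0.8,0.8,0.8,0.8,0.8,0.8]}' 
python3 -c "
from h import *
go(508,-217,28,-20)"
```

```text
t: 49.0
tool_pos: [509.9, -216.9, 60.5]
eef_rot: [[0.94, -0.342, -0.001], [-0.342, -0.94, 0.0], [-0.001, 0.0, -1.0]]
force: [0.3, 0.4, 0.6]
gripper_width: 0.253
gripper_force: 58.9
pos [ 509.9 -216.9   60.5] ang -20.0 q6 1.5 w 21.5 F [0.3 0.4 0.6] grip 58.9 t 49.0
offset [-0.0017  0.0008  0.0325] yaw 0.0
```

```bash
python3 -m handwheel '{"offset":[[0,0,0.012],[0,0,0.024],[0,0,0.031],[0,0,0.0325],[0,0,0.033],[0,0,0.033]],"yaw":[0,0,0,0,0,0],"hand":[0.8,0.8,0.8,0.8,0.8,0.8]}' | grep -E "pos|force:|width"
for i in 1 2 3; do python3 -m handwheel '{"offset":[[0,0,0.0005],[0,0,0.0005],[0,0,0.0005]],"yaw":[0,0,0],"hand":[0.8,0.8,0.8]}' | grep -E "pos|force:";done
```

```text
tool_pos: [510.4, -217.4, 28.3]
force: [0.0, 1.1, 0.4]
gripper_width: 0.251
gripper_force: 58.9
tool_pos: [510.2, -217.3, 27.6]
force: [0.3, -0.4, -0.3]
gripper_force: 58.9
tool_pos: [510.1, -217.2, 27.0]
force: [-0.2, 0.1, 0.7]
gripper_force: 58.9
tool_pos: [510.2, -217.3, 26.6]
force: [0.7, -0.3, -0.5]
gripper_force: 58.9
```

```bash
for i in 1 2; do python3 -m handwheel '{"offset":[[0,0,0.0005],[0,0,0.0005],[0,0,0.0005]],"yaw":[0,0,0],"hand":[0.8,0.8,0.8]}' | grep -E "pos|force:";done
```

```text
tool_pos: [510.4, -217.4, 26.5]
force: [-0.7, 0.0, 5.7]
gripper_force: 59.6
tool_pos: [510.6, -217.5, 26.4]
force: [-1.5, -0.5, 9.1]
gripper_force: 59.9
```

Seated. Release, rise and withdraw to the robot's left front.

```bash
python3 -m handwheel '{"offset":[[0,0,-0.001],[0,0,-0.001],[0,0,-0.001],[0,0,-0.001],[0,0,-0.001],[0,0,-0.02],[0,0,-0.06],[0,0,-0.1],[0,-0.05,-0.12],[0,-0.1,-0.12],[0,-0.16,-0.12],[0,-0.22,-0.12],[0,-0.28,-0.12],[0,-0.34,-0.12],[0,-0.34,-0.12],[0,-0.34,-0.12]],"yaw":[0,0,0,0,0,0,0,0,0,0,0,0,0,0,0,0],"hand":[0.7,0.6,0.5,0.5,0.5,0.5,0.5,0.5,0.5,0.5,0.5,0.5,0.5,0.5,0.5,0.5]}' | grep -E "pos|force:|width"
python3 - <<'E'
from h import *
T=snap("top","t11.png");S=snap("side","s11.png")
blobs("top",T,(310,185,395,270),lambda c,h:c.min(2)>115,30.5,20,120)
blobs("side",S,(180,255,275,325),lambda c,h:c.min(2)>115,30.5,20,80)
cv2.imwrite("pics/v14.png",cv2.resize(np.hstack([S[140:335,170:305],T[150:345,140:395]])[:,:390],None,fx=2,fy=2,interpolation=cv2.INTER_CUBIC))
E
```

```text
tool_pos: [626.2, 101.9, 145.1]
force: [0.5, 0.3, -0.4]
gripper_width: 0.502
gripper_force: 0.0
top px [364.4 236.1] c [ 460.8 -277.5] size [24.3 25.3] ang 69.3
top px [327.1 246.4] c [ 434.  -173.5] size [114.   22.3] ang 33.7
top px [342.1 218.7] c [ 510.7 -217.7] size [24.7 24.6] ang 68.2
side px [183.7 320.1] c [ 396.2 -334.6] size [16.3 37.2] ang 32.3
side px [225.4 307.2] c [ 473.8 -320.8] size [13.1 24.2] ang 69.1
side px [261.9 287.9] c [ 548.  -284.6] size [10.6 17.4] ang 47.2
side px [227.7 284.3] c [ 485.5 -263.6] size [13.9 12.4] ang 38.4
side px [257.2 277.8] c [ 544.5 -257.7] size [17.3 20.5] ang 39.3
```

View pics/v14.png

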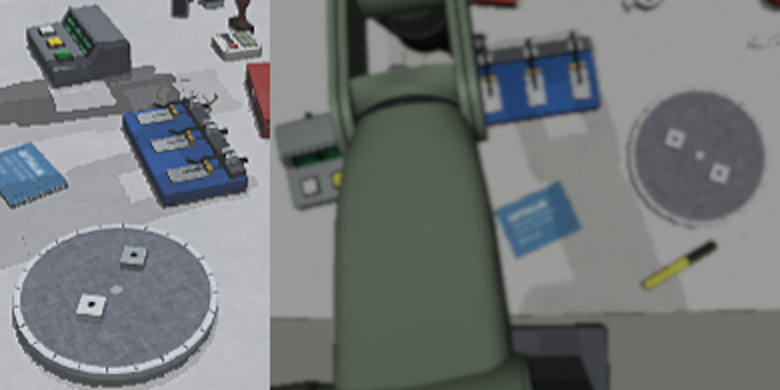

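Steel (133,255) and ceramic (90,305) both lie flat on the disc, about 40 mm from its centre. The anvils are empty and the other items have not moved.

```bash
python3 -c "
from workcell import manip
print(manip.finish_job())"
```

```text
the job is handed in; nothing more can be done
None
```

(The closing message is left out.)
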